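Clamp a battery pack home in its charging cradle

ROBOT

A 6-joint arm with a two-finger parallel gripper is mounted at the origin on the work surface. World frame = base frame: x ahead of the robot, y to its left, z up, the work surface at z = 0. Lengths are in mm, angles in rad, forces in N, time in s.
With the tool pointing down it reaches from about 300 to 850 mm from the base axis. Payload 5.4 kg.
Tool frame: the origin (TCP) lies between the finger pads; the fingertips stand 17 mm ahead of it and the grasp point (between the pads) lies 2 mm behind it; z points along the fingers, y is the line along which they close (so a half turn about z gives the same grasp; the last joint's range is limited). The gripper opens to 85 mm and grips with 20 to 120 N. Pads are 22 mm wide; open, the fingers measure 114 mm over their backs; the gripper's body (76 mm by 85 mm) begins 54 mm behind the grasp point. The pads swing forward as they close: fully open they stand 13 mm farther back than shut.
Start: joints at [1.077, 0.158, 1.597, -0, 1.386, -0.21], TCP at [161.014, 551.979, 248.299] pointing down, gripper open.
Joint ranges: [-2.91, 2.91], [-0.94, 2.29], [0.18, 2.7], [-1.29, 4.43], [0.17, 2.64], [-3, 3]. Speed limits (rad/s): [2.57, 2.57, 3.14, 3.14, 3.14, 3.14].

INTERFACE

Orientations are given as a unit quaternion [x, y, z, w].
In Python, from cell import bot, vision, ticket gives the robot as it stands. The module is installed in compiled form; this text tells all that it offers.
- The arm moves only by the tool step_arm, never from a script. Its arguments are lists of equal length, an entry for each row: "hand": the closure, from 0 (fully open) to 1 (shut); "translation": the shift along the tool's x, y, z in fractions of the full range, 1 being 300 mm, a list of three; "rotation": the turn, a rotation vector about the tool's x, y, z in parts of the range, where 1.0 means 2 pi rad, a list of three. A call has exactly 5 rows; each row is the pose to reach, as a shift and turn from the pose commanded when the call began, along the tool's axes at that moment; what a row does not reach only later rows make up. A row lasts 1/12 s, in which the tool goes at most 41.7 mm and 7.16 degrees, less where a joint would pass 70% of its speed; a pose out of reach is approached as far as the arm can. Shift and turn numbers lie between -1 and 1, and a call with a number outside is refused. A call with a gripper value outside its range is refused whole. The fingers move at their own pace and stop on an object; the grip force is fixed at half the most. Time passes only in rows, so rows that repeat a pose let the fingers close, or fill a call up. It gives the time, the measured TCP pose, the force, the opening and the grip force at its end, in the units of the state.
- bot.observe(): the state, without advancing time (a new reading comes with each control period).
- vision.grab_frame(name): name is "side" or "top" or "wrist"; returns (picture, depth): 400x640x3 uint8, red, green, blue; 400x640 float32, mm along the optical axis (not along the pixel's ray), 0 where there is no reading.
- vision.camera_info(name): a dict with "fovy" (degrees; the focal length in pixels is half the picture's height over the tangent of half this angle, whatever the lens; pixels are square), "cx", "cy" (the principal point, pixels), "origin" and "orientation" of the camera in the world; the wrist camera has in their place "tool_from_camera" (4x4, takes a point from camera to tool coordinates, whose origin is the TCP and whose axes are the flange's). Camera axes: x right, y down, z forward; pixel columns grow to the right and rows downward; lengths in mm; the calibration is good to about 2 mm. A picture is of the moment at which its call begins: read the wrist's pose just before it. camera_info takes no time and is no camera call.
- ticket.close_job(): hands the job in; it is judged then, once.
The state is a dict: "t": time; "q": joint angles; "joint_vel": joint speeds; "joint_efforts": joint torques, N m; "tcp_pos": TCP position; "eef_rot": TCP orientation; "ft_force": force on the tool from outside, world axes, zero at the start; "wrist_torque": the same for the moment, N m; "width": finger opening in mm; "gripper_force": force on a finger pad.
Only numpy, scipy, OpenCV 4.12 (cv2) and the standard library are available. Lean on these libraries where they do the work, as an engineer would, in place of code of your own. Each camera call takes 0.05 s, during which the arm holds its last target. There are 200 camera calls.

TASK

Stand the loose battery pack upright in the well of the charging cradle with its key rib in the well's key slot, then swing the hinged clamp over and press it down by its bar until you feel the pack come firmly home on the contacts. Press firmly but without force that would crack the pack, leave it clamped there, and do not disturb the other things on the table.

Things in the scene. Friction and masses are not known exactly. Their poses are not given: they have to be found in the camera images.
- pack: Grey plastic battery pack, an upright rectangular block 46 (its x) by 36 (its y) by 90 mm tall, about 0.22 kg, standing loose on the table. Origin at the centre of its underside, z up. A key rib 8 mm wide and 5 mm deep runs up the +x face from 8 to 50 mm above the underside. Grip it across the two y faces (36 mm) near its top.
- pack_rib (a point): Middle of the outer face of the pack's key rib: 28 mm along the pack's +x from its centre line, 29 mm above its underside.
- cradle: Charging cradle fixed to the table: grey foot plate 140 x 116 x 8 mm, black rectangular well, two hinge posts 122 mm tall. Origin on the table under the well's centre; x points from the well to the hinge, z up. Well 49 (x) by 39 (y) mm inside, walls 6 mm thick, with a key slot 12 mm wide and 7.5 mm deep in its +x wall. Over 50 N in all between pack and cradle breaks them.
- well_mouth (a point): Centre of the well's mouth, 62 mm above the table; from here a flared lead-in 4 mm wide leads down to the straight walls, which begin 56 mm above the table.
- well_floor (a point): Where the pack's underside rests when it is put in: the well's sprung floor, 32 mm above the table. Its spring bears 3.6 N, rising to 7.2 N when 24 mm lower. Hidden below it are firm sprung contacts (20 N per mm) whose height differs from cradle to cradle: they meet the pack's underside somewhere between 11 and 26 mm above the table. Home means that the pack bears on these contacts.
- clamp_angle (a joint): Angle of the clamp fork: 0 with its side bars level (lower than a pack lets it go), growing as it opens, 1.57 upright; it starts at 1.65 to 1.95 rad, its end 270 mm above the table. The stiff hinge (1.2 N m friction) stays where it is left, against gravity and springs. The pad meets a pack on the sprung floor at about 0.37 rad; the pack comes home somewhere between 0.27 and 0.05 rad.
- clamp_bar (a point): Middle of the clamp's round cross bar (14 mm thick, 76 mm long, along the cradle's y), 150 mm from the hinge: at the hinge plus (-150 cos, 0, 150 sin of the clamp angle) mm in the cradle's axes. Pull and press here. Swinging it takes 5 to 9 N square to the fork, a little more once the pad is on the pack; on the contacts it climbs steeply. Stop at 14 to 16 N.
- clamp: The hinged clamp: an aluminium fork of two side bars with a round cross bar at its end and a rubber pad under its middle. Origin on the hinge axis, which runs along the cradle's y, 75 mm along the cradle's x from the well's centre and 109 mm above the table; at clamp angle 0 its axes are parallel to the cradle's.
- clamp_pad (a point): Rubber pad, a ball of 9 mm radius under the middle of the fork, 75 mm from the hinge; it pushes on the middle of the pack's top. Point at the ball's centre, 5 mm under the fork's middle line. Its push is about 2 x (bar force - 6 N). With the pack home it must stay above 10 N, which the spring alone never gives; more than 35 N cracks the pack.
- driver_block: Bystander, fixed: wooden block 80 by 150 by 60 mm with four screwdrivers standing in it, 185 mm tall. Origin at the centre of its underside.
- mortise_hinge: Bystander: steel mortise hinge lying flat, 59 by 102 by 11 mm. Origin under its centre. Leave it alone.
- depth_gauge: Bystander: T-shaped blue plastic depth gauge lying flat, 70 by 120 by 20 mm. Origin under its crosspiece. Leave it alone.
- jar: Bystander: glass jar with a clip latch lid, 68 mm across, 78 mm tall. Origin at the centre of its underside. Leave it alone.
- centre_punch: Bystander: silver centre punch lying flat, 12 mm thick, 110 mm long along its x. Origin near its middle, on the table. Leave it alone.
- tea_glass: Bystander: tulip-shaped tea glass on a saucer 90 mm across, 93 mm tall. Origin at the centre of its underside. Leave it alone.

How it is judged:
By the outcome, as a careful person would: the job done as asked, in the order asked, and still so for the second after the job is handed in, with the robot touching nothing.
It also fails if it takes over 72 s, if anything falls off the work surface, if the arm or the gripper's body presses on something with over 40 N, if the wrist force passes 120 N, or if a joint passes its speed limit or range.

## Working session

There is one attempt and no reset: what is moved stays moved. The work goes in short steps, Python scripts to look and compute and a tool call to move; the robot and the scene stay as the last step left them, time stands still between calls to the robot, and variables do not carry over. Pictures are saved under pics/ and viewed, at most 10 in all, crops included, and the job is handed in when it is done.

Besides the shell and the picture viewer there is one more tool, called after "Call:" as name(argument=value, ...) on one line, values as JSON. step_arm: Moves the arm, as the interface text tells. Its arguments: {"type":"object","properties":{"hand":{"type":"array","items":{"type":"number"}},"translation":{"type":"array","items":{"type":"array","items":{"type":"number"}}},"rotation":{"type":"array","items":{"type":"array","items":{"type":"number"}}}},"required":["hand","translation","rotation"]}

```bash
mkdir -p pics; cat > h.py <<'E'
import numpy as np, cv2
from scipy.spatial.transform import Rotation as R
from cell import bot, vision, ticket
def cam(name, st=None):
    c=vision.camera_info(name); f=200/np.tan(np.radians(c['fovy'])/2)
    if 'origin' in c:
        M=np.eye(4); M[:3,:3]=R.from_quat(c['orientation']).as_matrix() if np.ndim(c['orientation'])==1 else np.array(c['orientation']); M[:3,3]=c['origin']
    else:
        T=np.eye(4); T[:3,:3]=R.from_quat(st['eef_rot']).as_matrix(); T[:3,3]=st['tcp_pos']; M=T@np.array(c['tool_from_camera'])
    return M,f,c['cx'],c['cy']
def cloud(name):
    st=bot.observe(); im,d=vision.grab_frame(name); M,f,cx,cy=cam(name,st)
    v,u=np.mgrid[:400,:640]; P=np.stack([(u-cx)/f*d,(v-cy)/f*d,d],-1)
    return im,d,P@M[:3,:3].T+M[:3,3]
def ray(name,uv,z,st=None):
    M,f,cx,cy=cam(name,st); uv=np.atleast_2d(uv).astype(float)
    D=np.c_[(uv-[cx,cy])/f,np.ones(len(uv))]@M[:3,:3].T; o=M[:3,3]
    return o+D*((z-o[2])/D[:,2])[:,None]
def save(n,im): cv2.imwrite('pics/'+n+'.png',im[...,::-1])
E
python3 - <<'E'
from h import *
print(bot.observe())
for n in('top','side'):
    im,d,P=cloud(n); save(n,im); np.savez('pics/'+n+'.npz',im=im,P=P,d=d); print(vision.camera_info(n))
print(vision.camera_info('wrist'))
E
```

```text
{'t': 0.0, 'q': array([ 1.07691190e+00,  1.59030802e-01,  1.59821752e+00,  1.57836925e-05,
        1.38620474e+00, -2.10118794e-01]), 'joint_vel': array([ 0.00088908,  0.00041385,  0.0004987 , -0.00026714, -0.00045376,
        0.00067234]), 'joint_efforts': array([ 1.14319479e-03, -3.95993793e+01, -3.31434381e+01, -2.68923316e-05,
        8.21258262e-03,  1.32095585e-05]), 'tcp_pos': array([160.73861782, 551.49181829, 247.33449077]), 'eef_rot': array([ 1.41408639e-01,  9.89950873e-01, -8.70490467e-04, -3.27992896e-04]), 'ft_force': array([ 0.1836509 , -0.53992564,  0.26043324]), 'wrist_torque': array([ 0.01352737, -0.00094545,  0.02751748]), 'gripper_force': 0.0, 'width': 85.36994204545019}
{'fovy': 42.48147918133024, 'cx': 318.90876349216205, 'cy': 201.00382871503805, 'origin': array([ 228.98104211,  -26.41032672, 1560.43612254]), 'orientation': array([-0.69678455,  0.70871284, -0.07726288,  0.07904334])}
{'fovy': 54.704956389372114, 'cx': 319.41913449303036, 'cy': 198.75084673542372, 'origin': array([ 438.19543437, -830.80161875,  835.4127317 ]), 'orientation': array([ 0.91436425, -0.04682497,  0.02922816, -0.4011124 ])}
{'fovy': 59.343520014776004, 'cx': 314.4148300074223, 'cy': 201.911595666021, 'tool_from_camera': array([[-4.49303579e-04, -9.54441629e-01, -2.98397344e-01,
         7.62335060e+01],
       [ 9.99999649e-01, -6.39822154e-04,  5.40787246e-04,
         6.86810618e-01],
       [-7.07071092e-04, -2.98396997e-01,  9.54441581e-01,
        -1.25122017e+02],
       [ 0.00000000e+00,  0.00000000e+00,  0.00000000e+00,
         1.00000000e+00]])}
```

View pics/top.png

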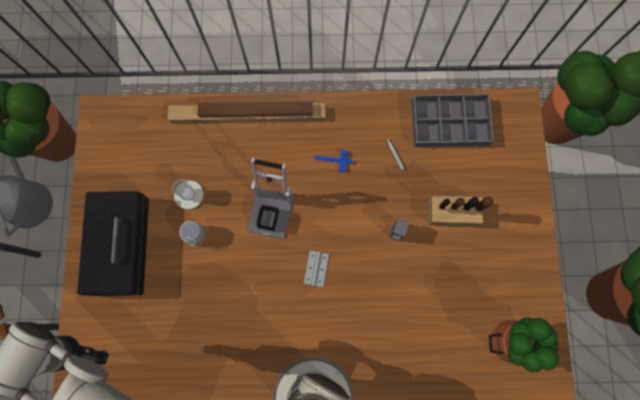

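View pics/side.png

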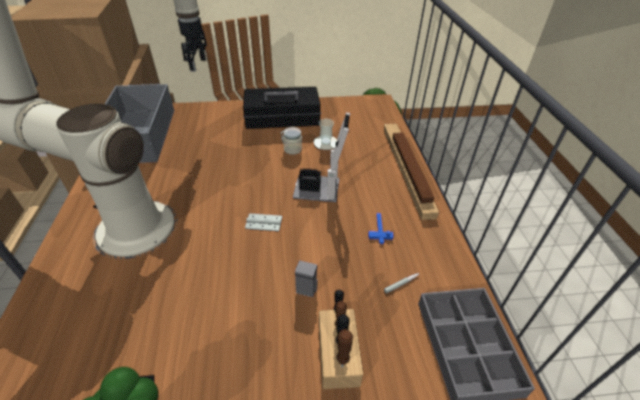

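Top view: the pack is at about (400,230), the cradle at (270,215) with its clamp open towards image-up (bar at 268,163), and the driver block at (457,210). Side view: the pack is at (306,279), the cradle at (317,185). Next I'll measure both from depth.

```bash
python3 - <<'E'
from h import *
t=np.load('pics/top.npz'); P=t['P']; im=t['im']
def box(m,l):
    Q=P[m]; r=cv2.minAreaRect(Q[:,:2].astype(np.float32)); print(l,m.sum(),np.round(Q.mean(0),1),r,'medz',np.median(Q[:,2]))
def win(u0,u1,v0,v1):
    m=np.zeros((400,640),bool); m[v0:v1,u0:u1]=1; return m
z=P[...,2]
print('table z',np.median(z[win(330,380,190,230)]))
box(win(380,420,210,250)&(z>80)&(z<100),'packtop')
w=win(235,300,180,245)
box(w&(z>4)&(z<14)&(im.max(-1)<140),'foot')
box(w&(z>54)&(z<70),'wellrim')
box(win(235,300,150,215)&(z>235)&(z<290),'bar')
box(win(235,300,150,215)&(z>112)&(z<132),'posts')
for n,(a,b,c,d) in dict(pack=(380,420,210,250),cradle=(235,300,150,245)).items():
    save('top_'+n,cv2.resize(im[c:d,a:b],None,fx=6,fy=6,interpolation=cv2.INTER_CUBIC))
s=np.load('pics/side.npz'); P=s['P']; im=s['im']; z=P[...,2]
box(win(285,330,255,300)&(z>80)&(z<100),'packtop side')
box(win(280,350,100,210)&(z>54)&(z<70),'rim side')
box(win(280,350,100,210)&(z>4)&(z<14),'foot side')
box(win(280,370,100,160)&(z>235)&(z<290),'bar side')
a=cv2.resize(im[255:305,280:335],None,fx=7,fy=7,interpolation=cv2.INTER_CUBIC); b=cv2.resize(im[105:205,285:360],None,fx=3.5,fy=3.5,interpolation=cv2.INTER_CUBIC)
save('sidecrop',np.hstack([a,b]))
E
```

```text
table z 0.7651886363673839
packtop 206 [ 476.4 -259.5   90.2] ((477.4840393066406, -260.0022277832031), (36.10055160522461, 47.23378372192383), 67.30121612548828) medz 90.16136043212146
foot 1390 [545.6 128.6   8.1] ((548.8125610351562, 136.40625), (200.0177459716797, 203.6470947265625), 89.63316345214844) medz 7.718325809683165
wellrim 190 [525.4 131.1  60.5] ((541.0623779296875, 124.50958251953125), (109.14045715332031, 111.07535552978516), 78.61306762695312) medz 60.33975400630516
bar 206 [622.2 108.  260.4] ((622.7453002929688, 108.02758026123047), (89.6730728149414, 19.356544494628906), 76.62236022949219) medz 261.95089455892867
posts 89 [590.6 113.3 121.7] ((593.7916870117188, 114.83439636230469), (119.22242736816406, 25.96315574645996), 76.72296905517578) medz 122.01581402380839
packtop side 281 [ 479.2 -266.2   88.4] ((479.5372314453125, -263.3280334472656), (38.45237731933594, 46.904212951660156), 67.47956085205078) medz 89.0877265417198
rim side 448 [528.5 308.   60.8] ((534.8175048828125, 281.5751953125), (454.90130615234375, 186.01112365722656), 89.7713623046875) medz 60.306958427671304
foot side 825 [552.6 215.    8. ] ((557.9092407226562, 386.9522705078125), (650.3047485351562, 270.220458984375), 80.62264251708984) medz 7.821826472920293
bar side 130 [622.4  92.8 256.2] ((623.9942016601562, 103.13386535644531), (91.7691421508789, 18.00283432006836), 77.34825897216797) medz 259.52494866821326
```

View pics/sidecrop.png

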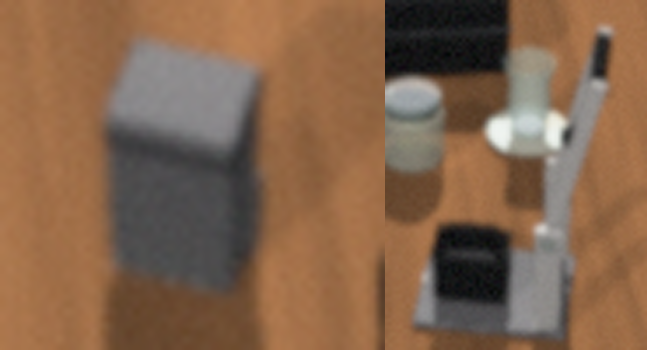

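Side crop: the pack's right (+x world) face shows a small bump at crop (257,190), so the rib probably faces world +x. The cradle's clamp leans back, away from the robot. I'll move to look at the cradle with the wrist camera on the way.

```bash
cat >> h.py <<'E'
def to(p,yawx=None,n=1):
    """shift/turn in tool axes to reach TCP p with tool z down and tool x at yawx deg"""
    s=bot.observe(); T=R.from_quat(s['eef_rot']); sh=T.inv().apply(np.array(p)-s['tcp_pos'])
    rv=np.zeros(3)
    if yawx is not None:
        a=np.radians(yawx); G=R.from_matrix(np.array([[np.cos(a),np.sin(a),0],[np.sin(a),-np.cos(a),0],[0,0,-1]]).T)
        rv=(T.inv()*G).as_rotvec()
    print('tcp',np.round(s['tcp_pos'],1),'shift',np.round(sh,1),np.round(np.linalg.norm(sh)),'turn',np.round(rv,4),'F',np.round(s['ft_force'],1),'t',round(s['t'],2),'w',round(s['width'],1))
E
python3 - <<'E'
from h import *
to([463,145,240],166.7)
t=np.load('pics/top.npz'); P=t['P'];z=P[...,2]
m=np.zeros((400,640),bool); m[185:235,420:500]=1
Q=P[m&(z>50)&(z<70)]; print(cv2.minAreaRect(Q[:,:2].astype(np.float32)))
E
```

```text
tcp [160.8 551.5 247.4] shift [-404.  -305.6    7.8] 507.0 turn [-0.0016 -0.0004 -0.0517] F [ 0.4  0.2 -0.4] t 0.1 w 85.4
((534.2443237304688, -434.2313232421875), (151.66513061523438, 81.09254455566406), 87.42350769042969)
```

The rows are not in the units I measure in: shifts go in shares of 300 mm and turns go in shares of 2 pi rad. I convert before sending: -155 mm / 300 = -0.5167, -23.5 mm / 300 = -0.0783.

Call:
step_arm(hand=[0,0,0,0,0], translation=[[-0.1033,-0.0783,0.002],[-0.2067,-0.1567,0.004],[-0.31,-0.235,0.006],[-0.4133,-0.3133,0.008],[-0.5167,-0.3917,0.01]], rotation=[[0,0,0],[0,0,0],[0,0,0],[0,0,0],[0,0,0]])

```text
t: 0.52
tcp_pos: [277.3, 394.1, 244.8]
eef_rot: [0.141, 0.99, -0.0, -0.0]
ft_force: [0.7, 0.9, 0.5]
width: 85.4
gripper_force: 0.0
```

Scaled: -155 mm / 300 = -0.5167, -124 mm / 300 = -0.4133.

Call:
step_arm(hand=[0,0,0,0,0], translation=[[-0.1033,-0.0783,0.002],[-0.2067,-0.1567,0.004],[-0.31,-0.235,0.006],[-0.4133,-0.3133,0.008],[-0.5167,-0.3917,0.01]], rotation=[[0,0,0],[0,0,0],[0,0,0],[0,0,0],[0,0,0]])

```text
t: 0.93
tcp_pos: [393.3, 237.8, 242.0]
eef_rot: [0.141, 0.99, -0.0, -0.0]
ft_force: [0.1, 1.1, -0.5]
width: 85.8
gripper_force: 0.0
```

Scaled: -94 mm / 300 = -0.3133, -70.5 mm / 300 = -0.235, -0.052 rad / 6.2832 = -0.0083.

Call:
step_arm(hand=[0,0,0,0,0], translation=[[-0.1033,-0.0783,0.002],[-0.2067,-0.1567,0.004],[-0.3133,-0.235,0.006],[-0.3133,-0.235,0.006],[-0.3133,-0.235,0.006]], rotation=[[0,0,-0.0032],[0,0,-0.0064],[0,0,-0.0083],[0,0,-0.0083],[0,0,-0.0083]])

```text
t: 1.35
tcp_pos: [463.8, 144.1, 240.0]
eef_rot: [0.118, 0.993, 0.0, -0.001]
ft_force: [-0.5, -0.2, -0.4]
width: 85.3
gripper_force: 0.0
```

```bash
python3 - <<'E'
from h import *
to([477,-260,240],157.3)
im,d,P=cloud('wrist'); save('w_cradle',im); np.savez('pics/wc.npz',im=im,P=P,d=d,**{k:bot.observe()[k] for k in('tcp_pos','eef_rot')})
E
```

```text
tcp [463.8 144.1 240. ] shift [-1.072e+02 -3.899e+02 -1.000e-01] 404.0 turn [-0.0002 -0.0013  0.1604] F [-0.5 -0.2 -0.4] t 1.35 w 85.3
```

View pics/w_cradle.png

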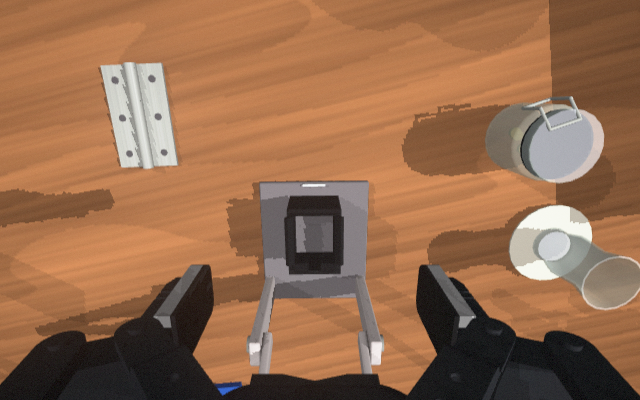

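Wrist view: foot plate across (261–368, 182–297), well rim across (286–343, 196–272), both nearly square to the tool. The key slot is at the bottom edge, on the hinge side. Next I'll measure the cradle from the cloud.

```bash
python3 - <<'E'
from h import *
t=np.load('pics/wc.npz'); P=t['P'];z=P[...,2]; im=t['im'].astype(int)
w=np.zeros((400,640),bool); w[175:300,250:380]=1
def box(m,l):
    n,lab,st,_=cv2.connectedComponentsWithStats(m.astype(np.uint8)); m=lab==1+st[1:,4].argmax()
    Q=P[m]; print(l,m.sum(),'medz',round(np.median(Q[:,2]),1),cv2.minAreaRect(Q[:,:2].astype(np.float32)))
    return Q
# cradle frame guess
for a in(-13.3,):
    pass
F=box(w&(z>5)&(z<11),'foot')
Rm=box(w&(z>57)&(z<66),'rim')
fl=box(w&(z>20)&(z<40),'floor')
yaw=np.radians(-13.3); ex=np.array([np.cos(yaw),np.sin(yaw)]); ey=np.array([-ex[1],ex[0]])
for n,Q in(('foot',F),('rim',Rm),('floor',fl)):
    for k,e in(('x',ex),('y',ey)):
        s=Q[:,:2]@e; print(n,k,np.round(np.percentile(s,[0.5,2,98,99.5]),1),'mid',round((np.percentile(s,1)+np.percentile(s,99))/2,1))
# foot edges: left/right columns per row => line fit yaw
pr=lambda uv,zz: ray('wrist',uv,zz,dict(eef_rot=t['eef_rot'],tcp_pos=t['tcp_pos']))[:,:2]
m=w&(z>5)&(z<11); L=[];Rr=[];T=[]
for v in range(190,265):
    u=np.where(m[v])[0]; L.append((u.min()-.5,v)); Rr.append((u.max()+.5,v))
for u in range(268,362):
    v=np.where(m[:,u])[0]; T.append((u,v.min()-.5))
for n,X in(('L',L),('R',Rr),('front',T)):
    q=pr(X,8); l=cv2.fitLine(q.astype(np.float32),cv2.DIST_HUBER,0,.01,.01).ravel()
    print(n,'dir',round(np.degrees(np.arctan2(l[1],l[0])),2),'pt in cradle axes',np.round([l[2:]@ex,l[2:]@ey],1))
# rim outer edges
m=w&(z>57)&(z<66); L=[];Rr=[];T=[]
for v in range(212,262):
    u=np.where(m[v])[0]; L.append((u.min()-.5,v)); Rr.append((u.max()+.5,v))
for n,X in(('rimL',L),('rimR',Rr)):
    q=pr(X,62); l=cv2.fitLine(q.astype(np.float32),cv2.DIST_HUBER,0,.01,.01).ravel()
    print(n,'dir',round(np.degrees(np.arctan2(l[1],l[0])),2),'pt',np.round([l[2:]@ex,l[2:]@ey],1))
E
```

```text
foot 7320 medz 7.4 ((544.2752685546875, 125.47666931152344), (115.99091339111328, 140.38169860839844), 77.12004852294922)
rim 361 medz 59.8 ((525.2984008789062, 154.2229461669922), (7.6494011878967285, 49.16184997558594), 77.47410583496094)
floor 1609 medz 31.2 ((527.360107421875, 129.2670440673828), (39.23048400878906, 50.39305877685547), 76.93229675292969)
foot x [431.1 432.  567.9 569.8] mid 500.4
foot y [189.9 191.2 303.3 304.6] mid 247.3
rim x [451.3 451.7 499.1 499.9] mid 475.6
rim y [267.2 267.8 274.8 274.9] mid 271.2
floor x [460.9 461.3 508.2 508.5] mid 484.7
floor y [227.5 227.7 266.5 266.7] mid 247.1
L dir -12.79 pt in cradle axes [481.3 190.9]
R dir -12.97 pt in cradle axes [486.7 305.9]
front dir 77.35 pt in cradle axes [429.3 248.7]
rimL dir -12.48 pt [478.1 220.9]
rimR dir -12.0 pt [472.9 275.9]
```

Scaled: -195 mm / 300 = -0.65, -156 mm / 300 = -0.52.

Call:
step_arm(hand=[0,0,0,0,0], translation=[[-0.0333,-0.13,0],[-0.0667,-0.26,0],[-0.1,-0.39,0],[-0.1333,-0.52,0],[-0.1667,-0.65,0]], rotation=[[0,0,0],[0,0,0],[0,0,0],[0,0,0],[0,0,0]])

```text
t: 1.82
tcp_pos: [466.5, -55.5, 240.4]
eef_rot: [0.114, 0.993, 0.0, -0.0]
ft_force: [-0.5, -0.5, 0.3]
width: 85.5
gripper_force: 0.0
```

Scaled: -195 mm / 300 = -0.65, -156 mm / 300 = -0.52, 0.16 rad / 6.2832 = 0.0255.

Call:
step_arm(hand=[0,0,0,0,0], translation=[[0.0033,-0.13,0],[0.0067,-0.26,0],[0.01,-0.39,0],[0.0167,-0.52,0],[0.02,-0.65,0]], rotation=[[0,0,0.0048],[0,0,0.0095],[0,0,0.0143],[0,0,0.0191],[0,0,0.0255]])

```text
t: 2.23
tcp_pos: [416.1, -243.9, 240.4]
eef_rot: [0.194, 0.981, 0.0, -0.0]
ft_force: [1.4, 0.8, -0.1]
width: 85.2
gripper_force: 0.0
```

Call:
step_arm(hand=[0,0,0,0,0], translation=[[0,0,0],[0,0,0],[0,0,0],[0,0,0],[0,0,0]], rotation=[[0,0,0],[0,0,0],[0,0,0],[0,0,0],[0,0,0]])

```text
t: 2.65
tcp_pos: [417.1, -242.4, 240.4]
eef_rot: [0.193, 0.981, 0.0, -0.0]
ft_force: [0.8, 0.1, 1.1]
width: 85.1
gripper_force: 0.0
```

```bash
python3 - <<'E'
from h import *
to([477,-260,76],157.3)
im,d,P=cloud('wrist'); save('w_pack',im); np.savez('pics/wp.npz',im=im,P=P,d=d,**{k:bot.observe()[k] for k in('tcp_pos','eef_rot')})
z=P[...,2]; m=(z>85)&(z<95)&(d>100)
n,lab,st,c=cv2.connectedComponentsWithStats(m.astype(np.uint8)); print(st[1:],c[1:])
for i in range(1,n):
    if st[i,4]>300:
        Q=P[lab==i]; print(st[i],cv2.minAreaRect(Q[:,:2].astype(np.float32)),np.median(Q[:,2]))
E
```

```text
tcp [ 417.1 -242.4  240.4] shift [-62.2   6.3 164.4] 176.0 turn [ 0.0003 -0.0002  0.0074] F [0.8 0.1 1.1] t 2.65 w 85.1
[[ 299  235   42   49 1999]
 [ 218  347   17   11   82]
 [ 196  357    6    9   19]
 [ 235  361    1    1    1]] [[319.64032016 258.82291146]
 [227.80487805 350.70731707]
 [198.73684211 361.05263158]
 [235.         361.        ]]
[ 299  235   42   49 1999] ((477.7701721191406, -261.367431640625), (35.749725341796875, 45.93804931640625), 68.86630249023438) 89.33043585531072
```

View pics/w_pack.png

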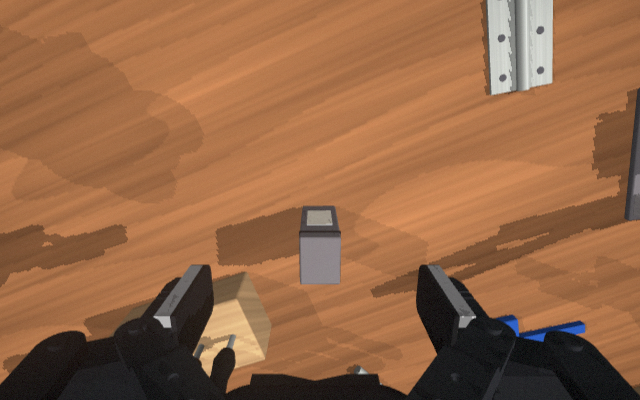

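Wrist view: the pack top is at (299–341, 235–283) and the near face carries only a label, no rib. So the rib is on the far (+x) face, agreeing with the side view. I'll refine the pack yaw and the well centre with edge fits.

```bash
python3 - <<'E'
from h import *
t=np.load('pics/wp.npz'); P=t['P'];z=P[...,2]; st=dict(eef_rot=t['eef_rot'],tcp_pos=t['tcp_pos'])
m=np.zeros((400,640),bool); m[230:290,290:350]=1; m&=(z>84)&(z<96)
def line(X,zz):
    q=ray('wrist',X,zz,st)[:,:2]; l=cv2.fitLine(q.astype(np.float32),cv2.DIST_HUBER,0,.01,.01).ravel(); return round(np.degrees(np.arctan2(l[1],l[0])),2),np.round(l[2:],2)
rows=range(242,278); cols=range(306,336)
print('L',line([(np.where(m[v])[0].min()-.5,v) for v in rows],90)); print('R',line([(np.where(m[v])[0].max()+.5,v) for v in rows],90))
print('near',line([(u,np.where(m[:,u])[0].min()-.5) for u in cols],90)); print('far',line([(u,np.where(m[:,u])[0].max()+.5) for u in cols],90))
to([477.8,-261.4,75],158.5)
im=np.load('pics/wc.npz')['im']; c=im[185:300,255:375].astype(float); c=np.clip((c/255)**.5*255,0,255).astype(np.uint8)
save('crop_cr',cv2.resize(c,None,fx=5,fy=5,interpolation=cv2.INTER_NEAREST))
E
```

```text
L (np.float32(-21.02), array([ 470.71, -278.03], dtype=float32))
R (np.float32(-21.91), array([ 480.85, -243.55], dtype=float32))
near (np.float32(67.66), array([ 454.27, -254.01], dtype=float32))
far (np.float32(67.65), array([ 499.65, -266.94], dtype=float32))
tcp [ 417.1 -242.6  240.5] shift [-63.3   5.6 165.5] 177.0 turn [ 0.0002 -0.0001 -0.0139] F [-0.2 -0.1 -0.1] t 2.7 w 85.6
```

View pics/crop_cr.png

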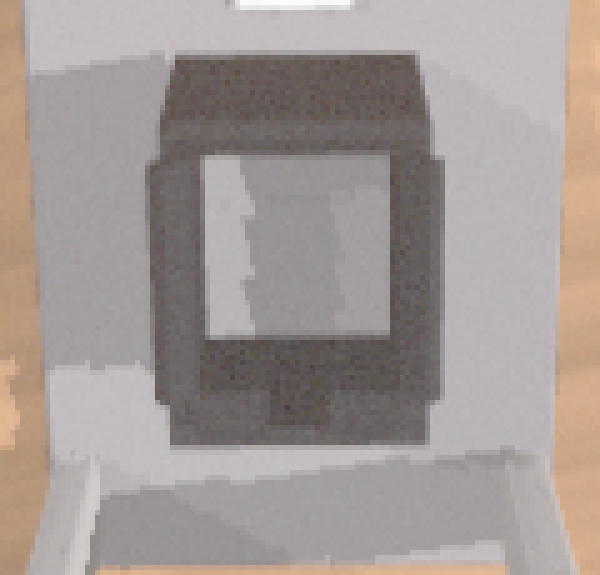

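Crop: outer rim near edge at crop y≈120 and far edge at y≈445, inner opening x 200–390 and y 153–390, key slot x 270–328 at the hinge end. I'll descend on the pack while checking the ray-cast widths.

```bash
python3 - <<'E'
from h import *
t=np.load('pics/wc.npz'); P=t['P'];st=dict(eef_rot=t['eef_rot'],tcp_pos=t['tcp_pos'])
yaw=np.radians(-12.8); E=np.array([[np.cos(yaw),np.sin(yaw)],[-np.sin(yaw),np.cos(yaw)]])
def pt(n,cx,cy,zs):
    uv=(255+cx/5-.5,185+cy/5-.5)
    print(n,[(zz,*np.round(E@ray('wrist',uv,zz,st)[0,:2],1)) for zz in zs])
pt('near base',297,52,[8]); pt('near outer',297,120,[62,56]); pt('near inner',297,153,[62,56]); pt('far inner',235,390,[62,56]); pt('far outer',297,445,[62,56,8]); pt('floor far',297,338,[32]); pt('slot bottom',297,426,[62,56])
pt('floorL',203,250,[32,56,62]); pt('floorR',390,250,[32,56,62]); pt('ledgeL',150,250,[62,56]);pt('ledgeR',442,250,[62,56]); pt('slotL',270,410,[62,56]);pt('slotR',328,410,[62,56])
pt('nearL',160,120,[62]);pt('nearR',430,120,[62]);pt('farL',170,440,[62]);pt('farR',428,440,[62])
pt('footL',35,250,[8]);pt('footR',560,250,[8])
pt('front foot',297,-5,[8])
# depth profile along mid column and mid row
for v in range(196,276,3): print(v,np.round(P[v,306,2],0),np.round((E@P[v,306,:2])[0],1),end=' | ')
print()
for u in range(280,350,2): print(u,np.round(P[235,u,2],0),np.round((E@P[235,u,:2])[1],1),end=' | ')
# posts
z=P[...,2]; m=np.zeros((400,640),bool); m[260:400,240:390]=1; m&=(z>112)&(z<130)
Q=P[m][:,:2]@E.T; print('\nposts',m.sum(),np.percentile(Q,[2,50,98],axis=0).round(1))
E
```

```text
near base [(8, np.float64(446.5), np.float64(244.4))]
near outer [(62, np.float64(443.8), np.float64(244.4)), (56, np.float64(445.8), np.float64(244.4))]
near inner [(62, np.float64(450.2), np.float64(244.4)), (56, np.float64(452.3), np.float64(244.3))]
far inner [(62, np.float64(498.0), np.float64(232.0)), (56, np.float64(501.1), np.float64(231.7))]
far outer [(62, np.float64(509.9), np.float64(243.7)), (56, np.float64(513.2), np.float64(243.7)), (8, np.float64(539.6), np.float64(243.3))]
floor far [(32, np.float64(501.5), np.float64(243.8))]
slot bottom [(62, np.float64(505.8), np.float64(243.7)), (56, np.float64(509.1), np.float64(243.7))]
floorL [(32, np.float64(481.6), np.float64(224.7)), (56, np.float64(471.6), np.float64(226.3)), (62, np.float64(469.1), np.float64(226.6))]
floorR [(32, np.float64(482.0), np.float64(263.0)), (56, np.float64(472.0), np.float64(261.8)), (62, np.float64(469.5), np.float64(261.5))]
ledgeL [(62, np.float64(469.0), np.float64(216.8)), (56, np.float64(471.5), np.float64(216.2))]
ledgeR [(62, np.float64(469.6), np.float64(271.2)), (56, np.float64(472.1
[... 975 characters left out ...]
 | 268 61.0 505.8 | 271 61.0 509.0 | 274 8.0 541.4 | 
280 7.0 205.3 | 282 7.0 207.6 | 284 6.0 209.7 | 286 59.0 216.8 | 288 61.0 218.8 | 290 59.0 220.5 | 292 58.0 222.3 | 294 47.0 223.5 | 296 31.0 224.4 | 298 30.0 226.4 | 300 31.0 228.5 | 302 30.0 230.5 | 304 32.0 232.7 | 306 32.0 234.7 | 308 31.0 236.7 | 310 33.0 238.8 | 312 32.0 240.9 | 314 32.0 242.9 | 316 32.0 245.0 | 318 31.0 247.0 | 320 33.0 249.0 | 322 31.0 251.1 | 324 30.0 253.2 | 326 31.0 255.2 | 328 31.0 257.3 | 330 31.0 259.3 | 332 32.0 261.3 | 334 50.0 262.4 | 336 57.0 263.9 | 338 59.0 265.6 | 340 61.0 267.4 | 342 60.0 269.3 | 344 7.0 275.8 | 346 8.0 277.9 | 348 7.0 280.2 | 
posts 1148 [[541.9 185.5]
 [549.9 280.6]
 [564.2 300.1]]
```

Scaled: 70 mm / 300 = 0.2333, -63.3 mm / 300 = -0.211.

Call:
step_arm(hand=[0,0,0,0,0], translation=[[-0.07,0.0067,0.0333],[-0.14,0.0133,0.0667],[-0.21,0.02,0.1],[-0.211,0.0187,0.1667],[-0.211,0.0187,0.2333]], rotation=[[0,0,0],[0,0,0],[0,0,0],[0,0,0],[0,0,0]])

```text
t: 3.12
tcp_pos: [478.9, -262.7, 170.5]
eef_rot: [0.194, 0.981, -0.0, 0.001]
ft_force: [0.3, 0.2, -0.3]
width: 85.2
gripper_force: 0.0
```

```bash
python3 - <<'E'
from h import *
to([477.2,-261.2,75],158)
E
```

```text
tcp [ 478.9 -262.7  170.5] shift [ 2.3  0.8 95.5] 95.0 turn [-0.0006  0.002  -0.0055] F [ 0.3  0.2 -0.3] t 3.12 w 85.2
```

Scaled: 60 mm / 300 = 0.2, 45 mm / 300 = 0.15, -0.005 rad / 6.2832 = -0.0008.

Call:
step_arm(hand=[0,0,0,0,0], translation=[[0,0,0.0833],[0,0,0.15],[0,0,0.2],[0,0,0.2],[0,0,0.2]], rotation=[[0,0,-0.0008],[0,0,-0.0008],[0,0,-0.0008],[0,0,-0.0008],[0,0,-0.0008]])

```text
t: 3.53
tcp_pos: [477.1, -262.0, 110.0]
eef_rot: [0.192, 0.981, 0.001, -0.001]
ft_force: [0.1, 1.5, 0.4]
width: 85.3
gripper_force: 0.0
```

```bash
python3 - <<'E'
from h import *
to([477.2,-261.2,75],158)
E
```

```text
tcp [ 477.1 -262.   110. ] shift [ 0.1  0.8 35. ] 35.0 turn [ 0.0007 -0.0017 -0.0016] F [0.1 1.5 0.4] t 3.53 w 85.3
```

Scaled: 35 mm / 300 = 0.1167, 25 mm / 300 = 0.0833.

Call:
step_arm(hand=[0,0,0,0,0], translation=[[0,0.0017,0.05],[0,0.0027,0.0833],[0,0.0027,0.1167],[0,0.0027,0.1167],[0,0.0027,0.1167]], rotation=[[0,0,0],[0,0,0],[0,0,0],[0,0,0],[0,0,0]])

```text
t: 3.95
tcp_pos: [477.3, -262.1, 75.3]
eef_rot: [0.192, 0.981, 0.0, -0.0]
ft_force: [-0.3, 0.3, 0.6]
width: 85.7
gripper_force: 0.0
```

Call:
step_arm(hand=[0.2,0.35,0.45,0.5,0.55], translation=[[0,0,0],[0,0,0],[0,0,0],[0,0,0],[0,0,0]], rotation=[[0,0,0],[0,0,0],[0,0,0],[0,0,0],[0,0,0]])

```text
t: 4.37
tcp_pos: [477.6, -262.5, 75.8]
eef_rot: [0.192, 0.981, -0.0, 0.0]
ft_force: [0.0, 0.2, -0.3]
width: 38.3
gripper_force: 0.0
```

Call:
step_arm(hand=[0.6,0.8,1,1,1], translation=[[0,0,0],[0,0,0],[0,0,0],[0,0,0],[0,0,0]], rotation=[[0,0,0],[0,0,0],[0,0,0],[0,0,0],[0,0,0]])

```text
t: 4.78
tcp_pos: [477.8, -262.5, 75.9]
eef_rot: [0.192, 0.981, -0.0, 0.0]
ft_force: [-1.1, 1.4, 4.9]
width: 35.2
gripper_force: 59.5
```

Call:
step_arm(hand=[1,1,1,1,1], translation=[[0,0,0],[0,0,0],[0,0,0],[0,0,0],[0,0,0]], rotation=[[0,0,0],[0,0,0],[0,0,0],[0,0,0],[0,0,0]])

```text
t: 5.2
tcp_pos: [477.8, -262.5, 75.9]
eef_rot: [0.192, 0.981, -0.0, 0.0]
ft_force: [-1.0, 1.8, 5.4]
width: 35.4
gripper_force: 59.6
```

Scaled: -120 mm / 300 = -0.4, -105 mm / 300 = -0.35.

Call:
step_arm(hand=[1,1,1,1,1], translation=[[0,0,-0.0333],[0,0,-0.1167],[0,0,-0.2333],[0,0,-0.35],[0,0,-0.4]], rotation=[[0,0,0],[0,0,0],[0,0,0],[0,0,0],[0,0,0]])

```text
t: 5.62
tcp_pos: [478.7, -263.5, 200.2]
eef_rot: [0.192, 0.981, -0.002, 0.003]
ft_force: [1.2, -0.8, -1.0]
width: 35.2
gripper_force: 60.4
```

Call:
step_arm(hand=[1,1,1,1,1], translation=[[0,0,0],[0,0,0],[0,0,0],[0,0,0],[0,0,0]], rotation=[[0,0,0],[0,0,0],[0,0,0],[0,0,0],[0,0,0]])

```text
t: 6.03
tcp_pos: [476.5, -261.5, 193.2]
eef_rot: [0.192, 0.981, 0.001, -0.002]
ft_force: [-0.3, -0.4, -2.8]
width: 35.4
gripper_force: 60.4
```

```bash
python3 - <<'E'
from h import *
to([520.6,132.0,196],167.2)
st=bot.observe(); im,d,P=cloud('wrist'); save('w_held',im)
T=R.from_quat(st['eef_rot']); Q=(P-st['tcp_pos'])@T.as_matrix(); np.savez('pics/wh.npz',im=im,Q=Q)
# cols near centre, profile in tool coords
for v in range(150,400,10): print(v,np.round(Q[v,316],1), np.round(Q[v,306],1))
E
```

```text
tcp [ 476.5 -261.5  193.2] shift [107.6 381.1  -1.8] 396.0 turn [ 0.0017 -0.0039 -0.1634] F [-0.3 -0.4 -2.8] t 6.03 w 35.4
150 [ 26.1   2.3 193.6] [ 26.   -6.8 194.2]
160 [ 16.8   2.3 194.5] [ 16.8  -6.9 194.5]
170 [  7.6   2.3 193.5] [  7.8  -6.9 192.9]
180 [ -1.8   2.4 193. ] [ -2.1  -7.  194.4]
190 [22.9  1.7 68.6] [22.5 -4.1 69.9]
200 [23.1  1.6 48.3] [23.6 -3.5 46.9]
210 [23.1  1.5 32.3] [23.4 -3.2 31.4]
220 [23.4  1.4 17.7] [23.4 -2.9 18. ]
230 [22.3  1.4  9.1] [22.5 -2.7  8.6]
240 [22.9  1.3 -2.6] [22.8 -2.5 -2.3]
250 [ 22.5   1.3 -10.6] [ 22.4  -2.3 -10.4]
260 [ 20.4   1.3 -14.2] [ 19.6  -2.2 -12.7]
270 [ 16.2   1.3 -13.7] [ 16.4  -2.2 -14. ]
280 [ 12.5   1.3 -14.1] [ 12.5  -2.3 -14.1]
290 [  8.    1.3 -13.5] [  8.6  -2.3 -14.3]
300 [  3.8   1.3 -13.3] [  3.9  -2.3 -13.4]
310 [ -0.3   1.3 -13.5] [ -0.   -2.4 -14. ]
320 [ -4.6   1.3 -13.5] [ -4.5  -2.4 -13.8]
330 [ -8.6   1.3 -14.1] [ -9.3  -2.5 -13.1]
340 [-13.7   1.3 -13.3] [-13.2  -2.5 -14. ]
350 [-18.7   1.3 -12.8] [-18.2  -2.5 -13.4]
360 [-204.7    2.5  191.4] [-205.4   -8.5  192.2]
370 [-219.1    2.5  192.3] [-219.4   -8.6  192.6]
380 [ 10.7   1.1 -57.8] [ 10.3  -1.3 -57.4]
390 [ 10.6   1.1 -60.6] [ 12.1  -1.2 -62.1]
```

View pics/w_held.png

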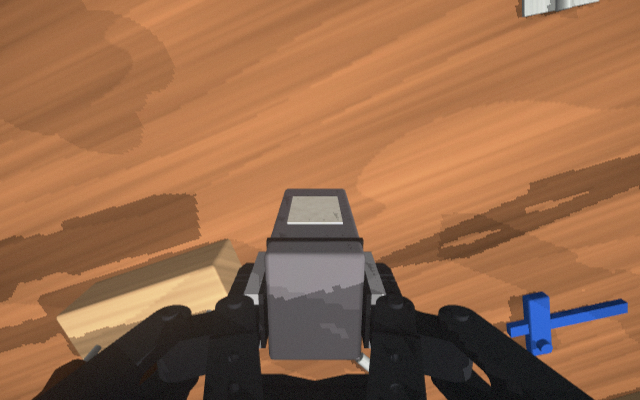

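Held view: the pack is gripped squarely. Its near face is at tool x ≈ +23, so it is centred, and its top is 14 mm behind the TCP. No rib is visible on the near face. Moving over the well.

Scaled: 180 mm / 300 = 0.6, 142 mm / 300 = 0.4733.

Call:
step_arm(hand=[1,1,1,1,1], translation=[[0.0267,0.0933,0],[0.0633,0.22,0],[0.1,0.3467,0],[0.1367,0.4733,0],[0.1733,0.6,0]], rotation=[[0,0,0],[0,0,0],[0,0,0],[0,0,0],[0,0,0]])

```text
t: 6.5
tcp_pos: [496.7, -74.2, 194.8]
eef_rot: [0.193, 0.981, 0.0, -0.001]
ft_force: [1.0, 0.7, -3.8]
width: 35.1
gripper_force: 60.7
```

Scaled: 175 mm / 300 = 0.5833, 150 mm / 300 = 0.5, -0.163 rad / 6.2832 = -0.0259.

Call:
step_arm(hand=[1,1,1,1,1], translation=[[0.0367,0.1267,0],[0.0733,0.2533,0],[0.11,0.38,0],[0.1467,0.5,0],[0.1733,0.5833,0]], rotation=[[0,0,-0.0048],[0,0,-0.0095],[0,0,-0.0143],[0,0,-0.0191],[0,0,-0.0259]])

```text
t: 6.92
tcp_pos: [514.4, 108.8, 194.7]
eef_rot: [0.11, 0.994, 0.0, -0.001]
ft_force: [0.5, -0.3, -2.1]
width: 34.9
gripper_force: 60.7
```

Call:
step_arm(hand=[1,1,1,1,1], translation=[[0,0,0],[0,0,0],[0,0,0],[0,0,0],[0,0,0]], rotation=[[0,0,0],[0,0,0],[0,0,0],[0,0,0],[0,0,0]])

```text
t: 7.33
tcp_pos: [515.1, 104.5, 195.3]
eef_rot: [0.113, 0.994, -0.0, -0.0]
ft_force: [0.1, -0.1, -2.3]
width: 35.1
gripper_force: 61.1
```

```bash
python3 - <<'E'
from h import *
to([519.6,131.2,160],167.2)
E
```

```text
tcp [515.1 104.5 195.3] shift [ 1.6 27.1 35.3] 45.0 turn [-0.0003 -0.0002 -0.0024] F [ 0.1 -0.1 -2.3] t 7.33 w 35.1
```

Scaled: 35 mm / 300 = 0.1167, 1.6 mm / 300 = 0.0053, -0.002 rad / 6.2832 = -0.0003.

Call:
step_arm(hand=[1,1,1,1,1], translation=[[0.0033,0.04,0.0167],[0.0053,0.0733,0.04],[0.0053,0.09,0.0667],[0.0053,0.09,0.0933],[0.0053,0.09,0.1167]], rotation=[[0,0,-0.0003],[0,0,-0.0003],[0,0,-0.0003],[0,0,-0.0003],[0,0,-0.0003]])

```text
t: 7.75
tcp_pos: [518.9, 132.7, 158.9]
eef_rot: [0.11, 0.994, -0.0, -0.001]
ft_force: [0.5, 0.0, -3.0]
width: 35.5
gripper_force: 61.3
```

Call:
step_arm(hand=[1,1,1,1,1], translation=[[0,0,0],[0,0,0],[0,0,0],[0,0,0],[0,0,0]], rotation=[[0,0,0],[0,0,0],[0,0,0],[0,0,0],[0,0,0]])

```text
t: 8.17
tcp_pos: [519.9, 132.2, 161.1]
eef_rot: [0.111, 0.994, 0.0, 0.001]
ft_force: [0.8, 0.3, -2.9]
width: 35.2
gripper_force: 61.3
```

```bash
python3 - <<'E'
from h import *
to([519.6,131.2,132],167.2)
im,d,P=cloud('side'); c=im[95:200,270:375]; save('side_ins',cv2.resize(c,None,fx=5,fy=5,interpolation=cv2.INTER_CUBIC))
E
```

```text
tcp [519.9 132.2 161.1] shift [ 0.1 -1.1 29.1] 29.0 turn [0.0003 0.0011 0.0013] F [ 0.8  0.3 -2.9] t 8.17 w 35.2
```

View pics/side_ins.png

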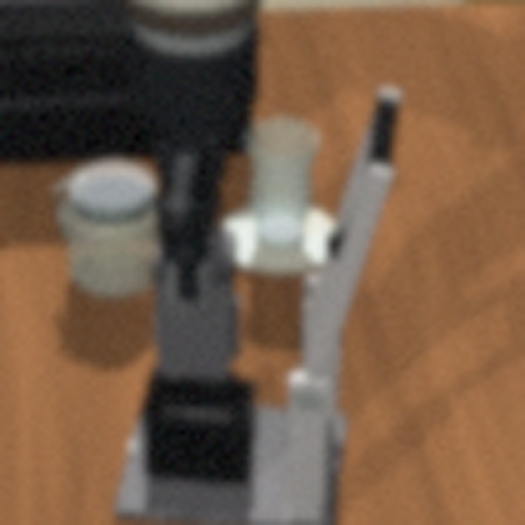

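Side crop: the pack hangs upright just above the well, with the rib bump on the hinge side (238,330). Now I'll lower it, watching the force.

Scaled: 26 mm / 300 = 0.0867, 24 mm / 300 = 0.08.

Call:
step_arm(hand=[1,1,1,1,1], translation=[[0,-0.003,0.0267],[0,-0.003,0.05],[0,-0.003,0.0667],[0,-0.003,0.08],[0,-0.003,0.0867]], rotation=[[0,0,0],[0,0,0],[0,0,0],[0,0,0],[0,0,0]])

```text
t: 8.63
tcp_pos: [518.6, 131.4, 133.2]
eef_rot: [0.111, 0.994, -0.0, -0.001]
ft_force: [-0.4, 0.5, -3.4]
width: 34.9
gripper_force: 61.3
```

Scaled: 5 mm / 300 = 0.0167, 4 mm / 300 = 0.0133.

Call:
step_arm(hand=[1,1,1,1,1], translation=[[0,0,0.0033],[0,0,0.0067],[0,0,0.01],[0,0,0.0133],[0,0,0.0167]], rotation=[[0,0,0],[0,0,0],[0,0,0],[0,0,0],[0,0,0]])

```text
t: 9.05
tcp_pos: [519.5, 131.4, 129.7]
eef_rot: [0.111, 0.994, -0.0, 0.0]
ft_force: [0.2, 0.0, -2.6]
width: 35.3
gripper_force: 61.3
```

Scaled: 10 mm / 300 = 0.0333, 8 mm / 300 = 0.0267.

Call:
step_arm(hand=[1,1,1,1,1], translation=[[0,0,0.0067],[0,0,0.0133],[0,0,0.02],[0,0,0.0267],[0,0,0.0333]], rotation=[[0,0,0],[0,0,0],[0,0,0],[0,0,0],[0,0,0]])

```text
t: 9.47
tcp_pos: [519.3, 131.5, 119.2]
eef_rot: [0.111, 0.994, 0.0, -0.0]
ft_force: [-0.4, -1.0, -1.7]
width: 35.3
gripper_force: 61.3
```

Scaled: 9 mm / 300 = 0.03, 8 mm / 300 = 0.0267.

Call:
step_arm(hand=[1,1,1,1,1], translation=[[0,0,0.0067],[0,0,0.0133],[0,0,0.02],[0,0,0.0267],[0,0,0.03]], rotation=[[0,0,0],[0,0,0],[0,0,0],[0,0,0],[0,0,0]])

```text
t: 9.88
tcp_pos: [519.2, 131.5, 110.1]
eef_rot: [0.111, 0.994, -0.0, -0.0]
ft_force: [-1.5, 0.4, -2.0]
width: 35.4
gripper_force: 61.3
```

Scaled: 2 mm / 300 = 0.0067, 1 mm / 300 = 0.0033.

Call:
step_arm(hand=[1,1,1,1,1], translation=[[0,0,0.0017],[0,0,0.0033],[0,0,0.0067],[0,0,0.0067],[0,0,0.0067]], rotation=[[0,0,0],[0,0,0],[0,0,0],[0,0,0],[0,0,0]])

```text
t: 10.3
tcp_pos: [519.3, 131.5, 108.5]
eef_rot: [0.111, 0.994, 0.0, -0.0]
ft_force: [0.2, 0.7, -3.3]
width: 34.8
gripper_force: 61.3
```

Scaled: 0.7 mm / 300 = 0.0023.

Call:
step_arm(hand=[1,1,1,0.5,0.3], translation=[[0,0,0.0023],[0,0,0.0023],[0,0,0.0023],[0,0,0.0023],[0,0,0.0023]], rotation=[[0,0,0],[0,0,0],[0,0,0],[0,0,0],[0,0,0]])

```text
t: 10.72
tcp_pos: [519.7, 131.5, 108.2]
eef_rot: [0.111, 0.994, 0.0, 0.0]
ft_force: [0.7, 0.9, 0.8]
width: 53.6
gripper_force: 0.0
```

Call:
step_arm(hand=[0,0,0,0,0], translation=[[0,0,0],[0,0,0],[0,0,0],[0,0,0],[0,0,0]], rotation=[[0,0,0],[0,0,0],[0,0,0],[0,0,0],[0,0,0]])

```text
t: 11.13
tcp_pos: [519.4, 131.5, 107.8]
eef_rot: [0.111, 0.994, 0.0, 0.0]
ft_force: [0.4, 0.3, 0.5]
width: 85.9
gripper_force: 0.0
```

Scaled: -135 mm / 300 = -0.45, -105 mm / 300 = -0.35.

Call:
step_arm(hand=[0,0,0,0,0], translation=[[0,0,-0.0333],[0,0,-0.1167],[0.0167,0,-0.2333],[0.0667,0,-0.35],[0.1333,0,-0.45]], rotation=[[0,0,0],[0,0,0],[0,0,0],[0,0,0],[0,0,0]])

```text
t: 11.55
tcp_pos: [480.9, 140.0, 246.0]
eef_rot: [0.111, 0.994, 0.0, 0.001]
ft_force: [0.8, 0.8, 0.3]
width: 85.9
gripper_force: 0.0
```

```bash
python3 - <<'E'
from h import *
to([519.6,131.2,240],167.2)
im,d,P=cloud('wrist'); save('w_seated',im)
z=P[...,2]; m=(z>110)&(z<130)&(d>80); m[:,:250]=0; m[:,390:]=0
n,lab,st,c=cv2.connectedComponentsWithStats(m.astype(np.uint8))
for i in range(1,n):
    if st[i,4]>300: Q=P[lab==i]; print(st[i],cv2.minAreaRect(Q[:,:2].astype(np.float32)),np.median(Q[:,2]))
im,d,P=cloud('top'); z=P[...,2]; m=np.zeros((400,640),bool); m[145:200,235:300]=1
Q=P[m&(z>255)]; print('bar',len(Q),Q.mean(0),cv2.minAreaRect(Q[:,:2].astype(np.float32)),np.percentile(z[m],99.5))
E
```

```text
tcp [480.9 140.  246. ] shift [-39.7  -0.1   6.2] 40.0 turn [0.0006 0.0028 0.0008] F [0.8 0.8 0.3] t 11.55 w 85.9
[ 292  215   47   59 2683] ((519.5379638671875, 132.59844970703125), (36.26764678955078, 46.278499603271484), 77.05529022216797) 121.31478167412877
[250 310  20  36 505] ((582.8242797851562, 69.49095153808594), (16.082786560058594, 24.271650314331055), 79.0857925415039) 120.82313788379889
[357 310  25  32 594] ((603.9386596679688, 161.20196533203125), (21.08795166015625, 23.857778549194336), 76.36430358886719) 120.85247264526886
bar 1106 [502.40668038 105.0513826  537.85974252] ((430.92095947265625, 76.52005767822266), (440.0308532714844, 108.95152282714844), 13.10156536102295) 588.1275147384099
```

View pics/w_seated.png

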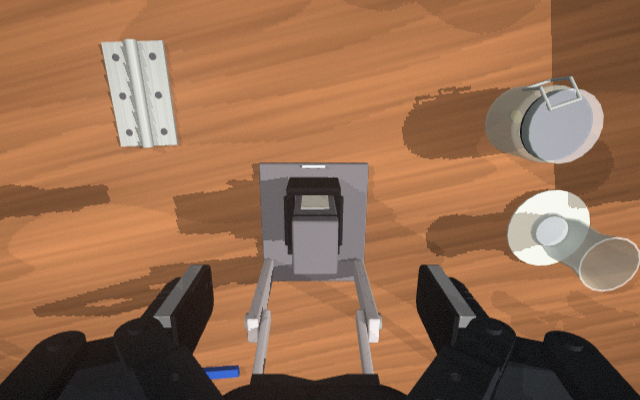

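Wrist view: the pack sits square in the well at (292–339, 187–274) with its top at about 121–122 mm, so it rests on the sprung floor. Next I take the closed fingers up and over, behind the clamp bar.

Scaled: -62 mm / 300 = -0.2067, -45 mm / 300 = -0.15.

Call:
step_arm(hand=[0.3,0.6,1,1,1], translation=[[0,0,-0.0667],[0,0,-0.15],[0,0,-0.2067],[0,0,-0.2067],[0,0,-0.2067]], rotation=[[0,0,0],[0,0,0],[0,0,0],[0,0,0],[0,0,0]])

```text
t: 12.07
tcp_pos: [480.7, 140.2, 305.5]
eef_rot: [0.111, 0.994, 0.0, 0.001]
ft_force: [-1.1, 0.4, -2.0]
width: 25.5
gripper_force: 0.0
```

Scaled: -160 mm / 300 = -0.5333, -125 mm / 300 = -0.4167.

Call:
step_arm(hand=[1,1,1,1,1], translation=[[-0.0667,0,0],[-0.1833,0,0],[-0.3,0,0],[-0.4167,0,0],[-0.5333,0,0]], rotation=[[0,0,0],[0,0,0],[0,0,0],[0,0,0],[0,0,0]])

```text
t: 12.48
tcp_pos: [637.0, 104.6, 302.2]
eef_rot: [0.111, 0.994, -0.0, -0.002]
ft_force: [-0.2, -0.1, 0.9]
width: 0.2
gripper_force: 0.0
```

```bash
cat >> h.py <<'E'
yaw=np.radians(-12.8); EX=np.array([np.cos(yaw),np.sin(yaw)]); EY=np.array([-EX[1],EX[0]]); HG=np.array([592.7,115.6])
def rel():
    s=bot.observe(); d=s['tcp_pos'][:2]-HG; f=s['ft_force']
    print('hinge-rel x,y %.1f %.1f z %.1f'%(d@EX,d@EY,s['tcp_pos'][2]),'F x,y,z %.1f %.1f %.1f'%(f[:2]@EX,f[:2]@EY,f[2]),'t %.2f'%s['t'])
E
python3 - <<'E'
from h import *
rel(); to([650,102.5,300],167.2)
im,d,P=cloud('wrist')
m=np.zeros((400,640),bool); z=P[...,2]; m=(z>225)&(z<275)&(d>80)
d2=P[...,:2]-HG; x=d2@EX; y=d2@EY; m&=(abs(y)<60)&(x>-20)&(x<80)
Q=np.c_[x[m],y[m],z[m]]; print(len(Q)); print(np.percentile(Q,[1,25,50,75,99],axis=0).round(1)) if len(Q) else 0
im,d,P=cloud('side'); z=P[...,2]; d2=P[...,:2]-HG; x=d2@EX; y=d2@EY
m=(z>235)&(z<275)&(abs(y)<50)&(abs(x)<60)&(im.max(-1)<70); Q=np.c_[x[m],y[m],z[m]]; print(len(Q),np.percentile(Q,[1,25,50,75,99],axis=0).round(1))
E
```

```text
hinge-rel x,y 45.6 -0.9 z 302.2 F x,y,z -0.1 -0.1 0.9 t 12.48
tcp [637.  104.6 302.2] shift [-13.2   0.8   2.1] 13.0 turn [-0.0007 -0.0036  0.0016] F [-0.2 -0.1  0.9] t 12.48 w 0.2
5675
[[ 20.7 -45.1 227.1]
 [ 27.4 -28.1 257.6]
 [ 30.3  -1.4 260.5]
 [ 34.3  25.4 261.7]
 [ 39.8  42.5 263.8]]
36 [[ 30.2 -33.5 258.7]
 [ 32.8 -19.  260.7]
 [ 35.2  -5.  261.9]
 [ 37.2   9.  262.6]
 [ 39.1  25.2 264.1]]
```

Scaled: 43 mm / 300 = 0.1433, 30 mm / 300 = 0.1.

Call:
step_arm(hand=[1,1,1,1,1], translation=[[-0.0333,0.0033,0],[-0.0567,0.0033,0],[-0.0567,0.0033,0.05],[-0.0567,0.0033,0.1],[-0.0567,0.0033,0.1433]], rotation=[[0,0,0],[0,0,0],[0,0,0],[0,0,0],[0,0,0]])

```text
t: 13.0
tcp_pos: [652.4, 102.4, 260.1]
eef_rot: [0.111, 0.994, -0.0, -0.001]
ft_force: [0.0, 0.6, -0.0]
width: 0.1
gripper_force: 0.0
```

Scaled: 16 mm / 300 = 0.0533, 12 mm / 300 = 0.04.

Call:
step_arm(hand=[1,1,1,1,1], translation=[[0,0,0],[0.0133,0,0],[0.0267,0,0],[0.04,0,0],[0.0533,0,0]], rotation=[[0,0,0],[0,0,0],[0,0,0],[0,0,0],[0,0,0]])

```text
t: 13.42
tcp_pos: [639.5, 105.5, 263.9]
eef_rot: [0.111, 0.994, 0.0, 0.004]
ft_force: [8.7, -0.9, 0.4]
width: -0.2
gripper_force: 4.3
```

```bash
python3 - <<'E'
from h import *
rel()
E
```

```text
hinge-rel x,y 47.9 0.5 z 263.9 F x,y,z 8.7 1.1 0.4 t 13.42
```

Scaled: 50 mm / 300 = 0.1667, 40 mm / 300 = 0.1333.

Call:
step_arm(hand=[1,1,1,1,1], translation=[[0.0333,0,0.0033],[0.0667,0,0.0067],[0.1,0,0.0067],[0.1333,0,0.01],[0.1667,0,0.0133]], rotation=[[0,0,0],[0,0,0],[0,0,0],[0,0,0],[0,0,0]])

```text
t: 13.83
tcp_pos: [592.0, 116.3, 262.7]
eef_rot: [0.111, 0.994, 0.0, 0.007]
ft_force: [7.4, -1.9, 5.9]
width: -0.2
gripper_force: 3.9
```

```bash
python3 - <<'E'
from h import *
rel()
E
```

```text
hinge-rel x,y -0.8 0.5 z 262.7 F x,y,z 7.6 -0.2 5.9 t 13.83
```

Scaled: 50 mm / 300 = 0.1667, 40 mm / 300 = 0.1333.

Call:
step_arm(hand=[1,1,1,1,1], translation=[[0.0333,0,0.01],[0.0667,0,0.02],[0.1,0,0.0333],[0.1333,0,0.0467],[0.1667,0,0.0633]], rotation=[[0,0,0],[0,0,0],[0,0,0],[0,0,0],[0,0,0]])

```text
t: 14.25
tcp_pos: [542.9, 127.5, 243.0]
eef_rot: [0.111, 0.994, 0.0, 0.006]
ft_force: [5.9, -0.9, 4.3]
width: 0.1
gripper_force: 3.2
```

```bash
python3 - <<'E'
from h import *
rel()
E
```

```text
hinge-rel x,y -51.2 0.6 z 243.0 F x,y,z 5.9 0.4 4.3 t 14.25
```

Scaled: 35 mm / 300 = 0.1167, 28 mm / 300 = 0.0933.

Call:
step_arm(hand=[1,1,1,1,1], translation=[[0.0233,0,0.0133],[0.0467,0,0.0267],[0.07,0,0.0433],[0.0933,0,0.06],[0.1167,0,0.08]], rotation=[[0,0,0],[0,0,0],[0,0,0],[0,0,0],[0,0,0]])

```text
t: 14.67
tcp_pos: [509.0, 135.3, 218.6]
eef_rot: [0.111, 0.994, 0.0, 0.006]
ft_force: [6.2, -1.9, 4.2]
width: -0.0
gripper_force: 3.5
```

```bash
python3 - <<'E'
from h import *
rel()
E
```

```text
hinge-rel x,y -86.0 0.7 z 218.6 F x,y,z 6.5 -0.5 4.2 t 14.67
```

Scaled: 17 mm / 300 = 0.0567, 15 mm / 300 = 0.05.

Call:
step_arm(hand=[1,1,1,1,1], translation=[[0.0133,0,0.0133],[0.0267,0,0.0267],[0.04,0,0.0433],[0.05,0,0.0567],[0.05,0,0.0567]], rotation=[[0,0,0],[0,0,0],[0,0,0],[0,0,0],[0,0,0]])

```text
t: 15.08
tcp_pos: [493.5, 138.8, 200.3]
eef_rot: [0.111, 0.994, 0.0, 0.004]
ft_force: [5.0, -0.0, 0.1]
width: 0.0
gripper_force: 2.5
```

Scaled: -50 mm / 300 = -0.1667, -35 mm / 300 = -0.1167.

Call:
step_arm(hand=[1,1,1,1,1], translation=[[-0.02,0,0],[-0.0267,0,-0.04],[-0.0267,0,-0.1167],[-0.0267,0,-0.1667],[-0.0267,0,-0.1667]], rotation=[[0,0,0],[0,0,0],[0,0,0],[0,0,0],[0,0,0]])

```text
t: 15.5
tcp_pos: [501.2, 137.2, 252.7]
eef_rot: [0.111, 0.994, 0.001, 0.004]
ft_force: [0.8, -0.1, 0.1]
width: 0.0
gripper_force: 0.0
```

```bash
python3 - <<'E'
from h import *
rel()
for n in('side','top'):
    im,d,P=cloud(n); z=P[...,2]; d2=P[...,:2]-HG; x=d2@EX; y=d2@EY
    m=(z>150)&(z<220)&(abs(y)<45)&(x<-95)&(x>-145)&(im.max(-1)<80); Q=np.c_[x[m],y[m],z[m]]; print(n,len(Q)); 
    if len(Q): print(np.percentile(Q,[1,25,50,75,99],axis=0).round(1))
E
```

```text
hinge-rel x,y -94.0 0.7 z 252.7 F x,y,z 0.8 0.0 0.1 t 15.50
side 46
[[-123.8  -36.   199.3]
 [-119.3  -20.8  202.6]
 [-116.8   -5.1  203.3]
 [-114.    11.7  204.5]
 [-112.1   26.7  206.5]]
top 74
[[-128.   -38.   197.4]
 [-124.8    3.6  202.9]
 [-121.8   13.5  205. ]
 [-117.5   24.8  207.2]
 [-113.9   36.2  211.7]]
```

Scaled: 28 mm / 300 = 0.0933, 22 mm / 300 = 0.0733.

Call:
step_arm(hand=[1,1,1,1,1], translation=[[0.0333,-0.0023,0],[0.0667,-0.0023,0],[0.0933,-0.0023,0.0167],[0.0933,-0.0023,0.0467],[0.0933,-0.0023,0.0733]], rotation=[[0,0,0],[0,0,0],[0,0,0],[0,0,0],[0,0,0]])

```text
t: 16.02
tcp_pos: [470.6, 142.7, 224.4]
eef_rot: [0.11, 0.994, -0.0, -0.0]
ft_force: [0.1, -0.1, -0.6]
width: 0.0
gripper_force: 0.0
```

Scaled: 12 mm / 300 = 0.04, 9 mm / 300 = 0.03.

Call:
step_arm(hand=[1,1,1,1,1], translation=[[0,0,0],[0,0,0.01],[0,0,0.02],[0,0,0.03],[0.0033,0,0.04]], rotation=[[0,0,0],[0,0,0],[0,0,0],[0,0,0],[0,0,0]])

```text
t: 16.43
tcp_pos: [469.9, 143.2, 216.2]
eef_rot: [0.111, 0.994, 0.0, -0.001]
ft_force: [-8.0, 0.2, 15.6]
width: -0.0
gripper_force: 7.6
```

```bash
python3 - <<'E'
from h import *
rel()
E
```

```text
hinge-rel x,y -125.9 -0.3 z 216.2 F x,y,z -7.8 -1.6 15.6 t 16.43
```

Scaled: 15 mm / 300 = 0.05, 12 mm / 300 = 0.04.

Call:
step_arm(hand=[1,1,1,1,1], translation=[[0.01,0,0.01],[0.0167,0,0.02],[0.0233,0,0.03],[0.03,0,0.04],[0.0367,0,0.05]], rotation=[[0,0,0],[0,0,0],[0,0,0],[0,0,0],[0,0,0]])

```text
t: 16.85
tcp_pos: [460.5, 145.4, 200.7]
eef_rot: [0.111, 0.994, 0.0, 0.001]
ft_force: [-3.9, 0.5, 11.3]
width: -0.0
gripper_force: 5.3
```

```bash
cat >> h.py <<'E'
def tan():
    s=bot.observe(); z=s['tcp_pos'][2]-24; th=np.arcsin((z-109)/150); f=s['ft_force']; fx=f[:2]@EX
    print('theta %.3f tangential %.1f bar x %.1f'%(th,fx*np.sin(th)+f[2]*np.cos(th),-150*np.cos(th)))
E
python3 -c "
from h import *
rel();tan()"
```

```text
hinge-rel x,y -135.5 -0.2 z 200.7 F x,y,z -3.9 -0.3 11.3 t 16.85
theta 0.468 tangential 8.3 bar x -133.8
```

Scaled: 12 mm / 300 = 0.04, 10 mm / 300 = 0.0333.

Call:
step_arm(hand=[1,1,1,1,1], translation=[[0.005,0,0.0083],[0.01,0,0.0167],[0.0133,0,0.025],[0.0167,0,0.0333],[0.02,0,0.04]], rotation=[[0,0,0],[0,0,0],[0,0,0],[0,0,0],[0,0,0]])

```text
t: 17.27
tcp_pos: [454.4, 146.7, 188.3]
eef_rot: [0.111, 0.994, 0.0, 0.0]
ft_force: [-4.6, 0.4, 10.3]
width: -0.0
gripper_force: 5.0
```

```bash
python3 -c "
from h import *
rel();tan()"
```

```text
hinge-rel x,y -141.8 -0.3 z 188.3 F x,y,z -4.6 -0.6 10.3 t 17.27
theta 0.377 tangential 7.9 bar x -139.4
```

Scaled: 10 mm / 300 = 0.0333, 8 mm / 300 = 0.0267.

Call:
step_arm(hand=[1,1,1,1,1], translation=[[0.0033,0,0.0067],[0.0067,0,0.0133],[0.01,0,0.02],[0.0117,0,0.0267],[0.0133,0,0.0333]], rotation=[[0,0,0],[0,0,0],[0,0,0],[0,0,0],[0,0,0]])

```text
t: 17.68
tcp_pos: [450.5, 147.7, 178.3]
eef_rot: [0.111, 0.994, 0.0, 0.0]
ft_force: [-6.1, 0.3, 11.8]
width: 0.0
gripper_force: 5.3
```

```bash
python3 -c "
from h import *
rel();tan()"
```

```text
hinge-rel x,y -145.8 -0.3 z 178.3 F x,y,z -6.0 -1.0 11.8 t 17.68
theta 0.307 tangential 9.5 bar x -143.0
```

Scaled: 3.5 mm / 300 = 0.0117, 3 mm / 300 = 0.01.

Call:
step_arm(hand=[1,1,1,1,1], translation=[[0.001,0,0.0033],[0.002,0,0.0067],[0.003,0,0.01],[0.0037,0,0.0117],[0.0037,0,0.0117]], rotation=[[0,0,0],[0,0,0],[0,0,0],[0,0,0],[0,0,0]])

```text
t: 18.1
tcp_pos: [449.2, 147.9, 174.6]
eef_rot: [0.111, 0.994, 0.0, -0.0]
ft_force: [-6.0, 0.6, 9.1]
width: -0.2
gripper_force: 4.3
```

```bash
python3 -c "
from h import *
rel();tan()"
```

```text
hinge-rel x,y -147.1 -0.3 z 174.6 F x,y,z -6.0 -0.7 9.1 t 18.10
theta 0.281 tangential 7.0 bar x -144.1
```

Scaled: 2.2 mm / 300 = 0.0073, 2 mm / 300 = 0.0067.

Call:
step_arm(hand=[1,1,1,1,1], translation=[[0.0017,0,0.0017],[0.0033,0,0.0033],[0.0047,0,0.005],[0.005,0,0.0067],[0.0053,0,0.0073]], rotation=[[0,0,0],[0,0,0],[0,0,0],[0,0,0],[0,0,0]])

```text
t: 18.52
tcp_pos: [448.6, 148.1, 172.8]
eef_rot: [0.111, 0.994, 0.0, 0.001]
ft_force: [-2.8, -0.1, 8.7]
width: -0.2
gripper_force: 4.7
```

Scaled: 2.2 mm / 300 = 0.0073, 2 mm / 300 = 0.0067.

Call:
step_arm(hand=[1,1,1,1,1], translation=[[0.0007,0,0.0017],[0.0013,0,0.0033],[0.0017,0,0.005],[0.002,0,0.0067],[0.0023,0,0.0073]], rotation=[[0,0,0],[0,0,0],[0,0,0],[0,0,0],[0,0,0]])

```text
t: 18.93
tcp_pos: [447.9, 148.2, 170.6]
eef_rot: [0.111, 0.994, 0.0, 0.001]
ft_force: [-4.2, -0.0, 9.1]
width: -0.3
gripper_force: 4.7
```

Scaled: 2.4 mm / 300 = 0.008, 2 mm / 300 = 0.0067.

Call:
step_arm(hand=[1,1,1,1,1], translation=[[0.0007,0,0.0017],[0.0013,0,0.0033],[0.0017,0,0.005],[0.002,0,0.0067],[0.0023,0,0.008]], rotation=[[0,0,0],[0,0,0],[0,0,0],[0,0,0],[0,0,0]])

```text
t: 19.35
tcp_pos: [447.2, 148.4, 168.2]
eef_rot: [0.111, 0.994, 0.0, 0.001]
ft_force: [-3.5, 0.7, 9.3]
width: 0.2
gripper_force: 4.7
```

Scaled: 2.4 mm / 300 = 0.008, 2 mm / 300 = 0.0067.

Call:
step_arm(hand=[1,1,1,1,1], translation=[[0.0007,0,0.0017],[0.0013,0,0.0033],[0.0017,0,0.005],[0.002,0,0.0067],[0.0023,0,0.008]], rotation=[[0,0,0],[0,0,0],[0,0,0],[0,0,0],[0,0,0]])

```text
t: 19.77
tcp_pos: [446.5, 148.5, 165.8]
eef_rot: [0.111, 0.994, 0.0, 0.001]
ft_force: [-4.2, 0.0, 8.9]
width: -0.0
gripper_force: 4.7
```

Scaled: 2.4 mm / 300 = 0.008, 2 mm / 300 = 0.0067.

Call:
step_arm(hand=[1,1,1,1,1], translation=[[0.0007,0,0.0017],[0.0013,0,0.0033],[0.0017,0,0.005],[0.002,0,0.0067],[0.0023,0,0.008]], rotation=[[0,0,0],[0,0,0],[0,0,0],[0,0,0],[0,0,0]])

```text
t: 20.18
tcp_pos: [445.9, 148.7, 163.4]
eef_rot: [0.111, 0.994, 0.0, 0.001]
ft_force: [-2.5, 0.5, 9.4]
width: -0.2
gripper_force: 4.7
```

Scaled: 2.4 mm / 300 = 0.008, 2 mm / 300 = 0.0067.

Call:
step_arm(hand=[1,1,1,1,1], translation=[[0.0007,0,0.0017],[0.001,0,0.0033],[0.0013,0,0.005],[0.0017,0,0.0067],[0.0017,0,0.008]], rotation=[[0,0,0],[0,0,0],[0,0,0],[0,0,0],[0,0,0]])

```text
t: 20.6
tcp_pos: [445.3, 148.8, 161.0]
eef_rot: [0.111, 0.994, 0.0, 0.001]
ft_force: [-4.3, 0.8, 9.7]
width: 0.0
gripper_force: 4.7
```

Scaled: 2.4 mm / 300 = 0.008, 2 mm / 300 = 0.0067.

Call:
step_arm(hand=[1,1,1,1,1], translation=[[0.0007,0,0.0017],[0.001,0,0.0033],[0.0013,0,0.005],[0.0017,0,0.0067],[0.0017,0,0.008]], rotation=[[0,0,0],[0,0,0],[0,0,0],[0,0,0],[0,0,0]])

```text
t: 21.02
tcp_pos: [444.9, 148.9, 158.8]
eef_rot: [0.111, 0.994, 0.0, 0.001]
ft_force: [-4.5, 0.4, 12.4]
width: -0.1
gripper_force: 6.0
```

Scaled: 0.6 mm / 300 = 0.002, 0.4 mm / 300 = 0.0013.

Call:
step_arm(hand=[1,1,1,1,1], translation=[[0.0003,0,0.0007],[0.0003,0,0.0013],[0.0007,0,0.002],[0.0007,0,0.002],[0.0007,0,0.002]], rotation=[[0,0,0],[0,0,0],[0,0,0],[0,0,0],[0,0,0]])

```text
t: 21.43
tcp_pos: [444.8, 149.0, 158.5]
eef_rot: [0.111, 0.994, 0.0, 0.001]
ft_force: [-4.8, 0.6, 11.6]
width: -0.4
gripper_force: 6.2
```

Scaled: 0.8 mm / 300 = 0.0027, 0.5 mm / 300 = 0.0017.

Call:
step_arm(hand=[1,1,1,1,1], translation=[[0,0,0.001],[0.0003,0,0.0017],[0.0007,0,0.0027],[0.0007,0,0.0027],[0.0007,0,0.0027]], rotation=[[0,0,0],[0,0,0],[0,0,0],[0,0,0],[0,0,0]])

```text
t: 21.85
tcp_pos: [444.7, 149.0, 157.9]
eef_rot: [0.111, 0.994, 0.0, 0.001]
ft_force: [-5.1, -0.3, 14.2]
width: 0.1
gripper_force: 6.9
```

```bash
python3 -c "
from h import *
rel();tan()"
```

```text
hinge-rel x,y -151.7 -0.2 z 157.9 F x,y,z -4.9 -1.4 14.2 t 21.85
theta 0.167 tangential 13.2 bar x -147.9
```

Scaled: 0.9 mm / 300 = 0.003, 0.5 mm / 300 = 0.0017.

Call:
step_arm(hand=[1,1,1,1,1], translation=[[0,0,0.001],[0.0003,0,0.0017],[0.0007,0,0.003],[0.0007,0,0.003],[0.0007,0,0.003]], rotation=[[0,0,0],[0,0,0],[0,0,0],[0,0,0],[0,0,0]])

```text
t: 22.27
tcp_pos: [444.6, 149.0, 157.3]
eef_rot: [0.111, 0.994, 0.0, 0.001]
ft_force: [-5.5, 0.6, 15.4]
width: 0.3
gripper_force: 7.8
```

```bash
python3 -c "
from h import *
rel();tan()
vision.grab_frame('top');tan();vision.grab_frame('top');tan()"
```

```text
hinge-rel x,y -151.8 -0.2 z 157.3 F x,y,z -5.5 -0.7 15.4 t 22.27
theta 0.163 tangential 14.3 bar x -148.0
theta 0.163 tangential 14.3 bar x -148.0
theta 0.163 tangential 14.5 bar x -148.0
```

Scaled: 0.4 mm / 300 = 0.0013, 0.2 mm / 300 = 0.0007.

Call:
step_arm(hand=[1,1,1,1,1], translation=[[0,0,0.0007],[0,0,0.0013],[0,0,0.0013],[0,0,0.0013],[0,0,0.0013]], rotation=[[0,0,0],[0,0,0],[0,0,0],[0,0,0],[0,0,0]])

```text
t: 22.78
tcp_pos: [444.6, 149.1, 157.1]
eef_rot: [0.111, 0.994, 0.0, 0.001]
ft_force: [-6.3, -0.8, 17.2]
width: 0.2
gripper_force: 8.4
```

```bash
python3 -c "
from h import *
rel();tan()"
```

```text
hinge-rel x,y -151.9 -0.2 z 157.1 F x,y,z -6.0 -2.1 17.2 t 22.78
theta 0.161 tangential 16.0 bar x -148.1
```

Scaled: -95 mm / 300 = -0.3167, -60 mm / 300 = -0.2.

Call:
step_arm(hand=[1,1,1,1,1], translation=[[0,0,-0.01],[0,0,-0.0333],[0,0,-0.1],[0,0,-0.2],[0,0,-0.3167]], rotation=[[0,0,0],[0,0,0],[0,0,0],[0,0,0],[0,0,0]])

```text
t: 23.2
tcp_pos: [442.0, 148.7, 248.6]
eef_rot: [0.111, 0.994, -0.0, -0.002]
ft_force: [1.3, 0.3, -0.5]
width: -0.1
gripper_force: 0.0
```

Scaled: 60 mm / 300 = 0.2, 40 mm / 300 = 0.1333.

Call:
step_arm(hand=[1,1,1,1,1], translation=[[0.0667,0,0],[0.1333,0,0],[0.2,0,0],[0.2,0,0],[0.2,0,0]], rotation=[[0,0,0],[0,0,0],[0,0,0],[0,0,0],[0,0,0]])

```text
t: 23.62
tcp_pos: [384.6, 162.3, 249.5]
eef_rot: [0.11, 0.994, 0.0, 0.001]
ft_force: [-0.3, -0.1, -0.3]
width: 0.0
gripper_force: 0.0
```

```bash
python3 - <<'E'
from h import *
rel()
im,d,P=cloud('wrist'); save('final',im)
z=P[...,2]; d2=P[...,:2]-HG; x=d2@EX; y=d2@EY
m=(abs(y)<12)&(x>-160)&(x<-138)&(z>110)&(d>80); print('bar top z',np.percentile(z[m],[50,90,97]))
E
```

```text
hinge-rel x,y -213.3 -0.6 z 249.5 F x,y,z -0.3 -0.2 -0.3 t 23.62Traceback (most recent call last):
  File "<stdin>", line 5, in <module>
    return _quantile_unchecked(
        a, q, axis, out, overwrite_input, method, keepdims, weights)
    return _ureduce(a,
                    func=_quantile_ureduce_func,
    ...<5 lines>...
                    overwrite_input=overwrite_input,
                    method=method)
    r = func(a, **kwargs)
    result = _quantile(arr,
                       quantiles=q,
    ...<2 lines>...
                       out=out,
                       weights=wgt)
    slices_having_nans = np.isnan(arr[-1, ...])
                                  ~~~^^^^^^^^^
IndexError: index -1 is out of bounds for axis 0 with size 0
```

View pics/final.png

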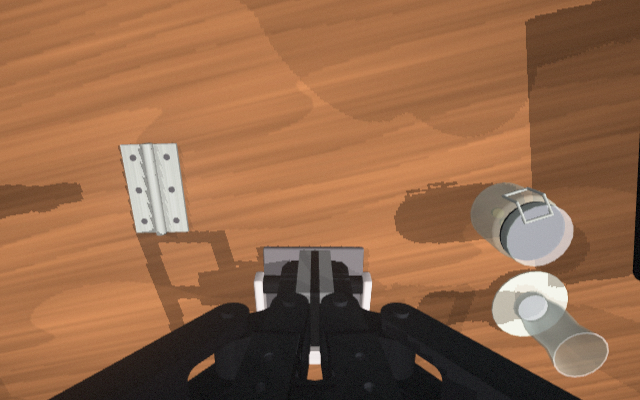

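The fingers hide the cradle in this view; the jar, tea glass and hinge stand undisturbed. I'll check the bar with numbers from the side camera.

```bash
python3 - <<'E'
from h import *
for n in('side','top'):
    im,d,P=cloud(n); z=P[...,2]; d2=P[...,:2]-HG; x=d2@EX; y=d2@EY
    m=(z>110)&(z<170)&(abs(y)<36)&(x<-135)&(x>-165)&(im.max(-1)<90); Q=np.c_[x[m],y[m],z[m]]; print(n,len(Q))
    if len(Q): print(np.percentile(Q,[2,50,90,98],axis=0).round(1))
E
```

```text
side 50
[[-149.1  -32.   133.6]
 [-143.3   -2.7  138.7]
 [-139.2   20.6  141.4]
 [-138.5   25.7  142.5]]
top 45
[[-153.7  -34.4  134.6]
 [-148.2  -20.5  139.9]
 [-142.6   -9.4  144.6]
 [-141.9   -7.   146.8]]
```

Bar top is at about 140 mm (centre ≈133 mm, angle ≈0.16 rad): the clamp stayed where it was pressed.

```bash
python3 -c "
from cell import ticket
print(ticket.close_job())"
```

```text
the job is handed in; nothing more can be done
None
```

The pack is upright in the well, rib towards the key slot, and clamped onto the contacts: I pressed the bar to about 16 N at about 0.16 rad, it stayed there after release, and I handed the job in with the arm clear and nothing else visibly disturbed.

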